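# Trip-test the bench supply breaker and close its cover

### The job

Do the trip test on the workshop's bench supply unit: lift its clear cover gently all the way open onto its stop, press the yellow test button so that it makes the blue-tipped lever drop, then lift the lever fully back up so that it stays. Afterwards take the cover again and lower it gently until it is fully shut, never letting it fall, and leave the other things on the bench where they are.

Things in the scene. Friction and masses are not known exactly. Their poses are not given: they have to be found in the camera images.
- unit: Grey steel bench supply unit, fixed: 240 (x) x 210 (y) x 110 mm high, open-topped under its cover. Origin: centre of its underside, on the bench. x: depth (3 blue sockets on the -x face), y: to the hinge side, z up. Deck at z = 50 mm, 6 mm walls round it up to z = 110 mm. On the deck: yellow test button at (19, 42) mm, lever with pivot at (35, -35) mm. All its parts move with it.
- cover (a joint): Cover hinge, rad: 0 = shut on the rim, 1.9 = fully open on its stop (19 deg beyond upright). Clear panel in a blue frame, 240 x 215 x 8 mm, about 0.22 kg. The hinge has some friction: the cover stays where left within about 0.2 rad of upright and beyond, but falls shut from lower down.
- cover_hinge (a point): Point on the cover's hinge axis, which runs along the unit's x axis on top of the +y wall (unit frame 0, 105, 110 mm); the cover's free edge is on the -y side and swings up and over to +y.
- cover_knob (a point): Centre of the cover's red barrel knob, 26 mm diameter, 28 mm long along the unit's x, on a 10 mm stalk slanting from the free edge's middle. Cover shut: at (0, -136, 140) mm in the unit frame, 241 mm from the hinge axis sideways, 30 mm above it, 26 mm beyond the free edge. Turns with the cover; can be pinched from above, fingers closing along the unit's x, with the cover shut or open.
- test (a joint): Test button travel, m: 0 = out, 0.006 = fully in. Springs back. Takes about 4.5 N fully in; it trips the lever about 5 mm in, so press it right down.
- test_top (a point): Centre of the top face of the yellow test button, 28 mm diameter, 16 mm above the deck; pressed straight down (unit -z).
- lever (a joint): Lever angle, rad: 0 = fully up (leaning 0.3 rad from vertical to the unit's +x), 1.4 = dropped (leaning 1.1 rad to -x). It is weighted: from about 0.3 rad (upright) it falls to one end or the other; under 1 N at the tip lifts it.
- lever_pivot (a point): Lever pivot: on the hinge axis, which runs along the unit's y (unit frame 35, -35, 59 mm).
- lever_tip (a point): Centre of the lever's blue tip block, 18 mm wide along the unit's y, 14 mm thick, 16 mm long, 40 mm from the pivot, on a 12 x 8 mm black arm. Can be pinched from above with the fingers closing along the unit's y. Dropped, its centre is about 77 mm above the bench (27 mm above the deck).
- marker: White marker pen with a black cap lying on the bench, 130 mm long along its x, 21 mm thick; origin at its middle on the bench. Bystander.
- wood_plate: Wooden plate with two holes, 130 x 100 x 20 mm, flat on the bench; origin at the centre of its underside. Bystander.
- spray_can: Small upright white and blue spray can with orange cap, 52 mm diameter, 150 mm high; origin at the centre of its underside. Bystander.

How it is judged:
On the way, in this order (a step that is already met when the one before it is completed fails the run):
1. the cover is lifted fully open (at least 1.7 of 1.9 rad) (value of joint cover above 1.7 rad), for 0.2 s.
2. the test button is pressed while the lever is up (value of joint test above 0.003 m and value of joint lever below 0.6 rad and value of joint cover above 1.2 rad).
3. the lever has dropped (value of joint lever above 1.2 rad), for 0.1 s.
4. the lever is lifted fully back up (within 0.12 rad) (value of joint lever below 0.12 rad), for 0.2 s.
5. the cover is lowered fully shut (within 0.04 rad) (value of joint cover below 0.04 rad), for 0.2 s.
At the end, for the whole second after the job is handed in: The cover is shut (within 0.04 rad) and still, the lever is up (within 0.12 rad), the test button is out (within 1.5 mm), and marker, wooden plate and can are within 30 mm of where they were (value of joint cover below 0.04 rad and value of joint lever below 0.12 rad and value of joint test below 0.0015 m and velocity of joint cover between -0.1 and 0.1 rad/s and distance of each of marker, wood_plate, spray_can from where it was at the start of the episode below 0.03 m); the robot touches nothing.
It fails at once if the cover slams shut (faster than 2 rad/s, about 0.45 m/s at its edge, in the last 0.15 rad) (value of joint cover below 0.15 rad and velocity of joint cover below -2 rad/s).
It fails at once if the cover is flung against its open stop (faster than 2 rad/s beyond 1.7 rad) (value of joint cover above 1.7 rad and velocity of joint cover above 2 rad/s).
It fails at once if a bystander (marker, wooden plate, can) is moved more than 30 mm (distance of any of marker, wood_plate, spray_can from where it was at the start of the episode above 0.03 m).
It also fails if it takes over 72 s, if anything falls off the work surface, if the arm or the gripper's body presses on something with over 40 N, if the wrist force passes 120 N, or if a joint passes its speed limit or range.

### The arm

A 7-joint arm with a two-finger parallel gripper is mounted at the origin on the work surface. World frame = base frame: x ahead of the robot, y to its left, z up, the work surface at z = 0. Lengths are in m, angles in rad, forces in N, time in s.
With the tool pointing down it reaches from about 0.4 to 0.85 m from the base axis. Payload 4.4 kg.
Tool frame: the origin (TCP) lies at the very end of the fingers, on their centre line; the grasp point (between the pads) lies 19 mm behind it (hold_point_z is the distance from the TCP to the grasp point, in m); z points along the fingers, y is the line along which they close (so a half turn about z gives the same grasp; the last joint's range is limited). The gripper opens to 94 mm and grips with 3 to 60 N. Pads are 16 mm wide; open, the fingers measure 119 mm over their backs; the gripper's body (75 mm by 177 mm) begins 78 mm behind the grasp point.
Start: joints at [1.125, 0.628, 0.038, 1.517, -0.027, 0.996, -0.02], TCP at [0.241, -0.604, 0.205] pointing down, gripper open.
Joint ranges: [-3.06, 3.06], [-0.37, 2.12], [-1.25, 1.32], [0.18, 2.47], [-1.1, 4.24], [0.23, 1.98], [-2.94, 2.94]. Speed limits (rad/s): [2.57, 2.57, 3.14, 3.14, 3.14, 3.14, 3.14].

### API

Orientations are given as a unit quaternion [x, y, z, w].
In Python, from bench import state, snapshot, sign_off, hold_point_z gives the robot as it stands. The module is installed in compiled form; this text tells all that it offers.
- The arm moves only by the tool arm_command, never from a script. Its argument "steps" is a list of rows, each an object of numbers: "x", "y", "z": the shift along the tool's x, y, z in m; "spin": the turn about the tool's z in degrees; "jaw": the closure, from 0 (fully open) to 1 (shut). A call has 1 to 10 rows; each row is the pose to reach, as a shift and turn from the pose commanded when the call began, along the tool's axes at that moment; what a row does not reach only later rows make up. A row lasts 1/8 s, in which the tool goes at most 62.5 mm and 10.7 degrees, less where a joint would pass 70% of its speed; a pose out of reach is approached as far as the arm can. A call with a gripper value outside its range is refused whole. The fingers move at their own pace and stop on an object; the grip force is fixed at half the most. Time passes only in rows, so rows that repeat a pose let the fingers close. It gives the time, the measured TCP pose, the force, the opening and the grip force at its end, in the units of the state.
- state(): the state, without advancing time (a new reading comes with each control period).
- snapshot(name): name is "scene" or "side" or "wrist"; returns a dict with "img" (420x560x3 uint8, red, green, blue), "range_z" (420x560 float32, m along the optical axis (not along the pixel's ray), 0 where there is no reading), "K" (3x3 intrinsics, pixels), "extrinsics" (4x4, takes a point from world to camera coordinates); the wrist camera has in their place "T_tool_cam" (4x4, takes a point from camera to tool coordinates, whose origin is the TCP and whose axes are the flange's). Camera axes: x right, y down, z forward; pixel columns grow to the right and rows downward; lengths in m; the calibration is good to about 2 mm. A picture is of the moment at which its call begins: read the wrist's pose just before it.
- sign_off(): hands the job in; it is judged then, once.
The state is a dict: "time": time; "qpos": joint angles; "joint_velocities": joint speeds; "joint_efforts": joint torques, N m; "tcp_pos": TCP position; "ee_rot": TCP orientation; "wrist_force": force on the tool from outside, world axes, zero at the start; "moment": the same for the moment, N m; "gripper_width": finger opening in m; "gripper_force": force on a finger pad.
Only numpy, scipy, OpenCV 4.12 (cv2) and the standard library are available. Lean on these libraries where they do the work, as an engineer would, in place of code of your own. Each camera call takes 0.05 s, during which the arm holds its last target. There are 200 camera calls.

## Working session

There is one attempt and no reset: what is moved stays moved. The work goes in short steps, Python scripts to look and compute and a tool call to move; the robot and the scene stay as the last step left them, time stands still between calls to the robot, and variables do not carry over. Pictures are saved under pics/ and viewed, at most 12 in all, crops included, and the job is handed in when it is done.

Besides the shell and the picture viewer there is one more tool, called after ">>>" as a command line: name --argument value ..., lists and objects as JSON in quotes. arm_command: Moves the arm, as the interface text tells. Its arguments: {"type":"object","properties":{"steps":{"type":"array"}},"required":["steps"]}

```bash
mkdir -p pics
cat > h.py <<'E'
import numpy as np, cv2
from bench import state, snapshot, sign_off, hold_point_z
from scipy.spatial.transform import Rotation as R
def snap(n,f):
    st=state(); s=snapshot(n); 
    cv2.imwrite('pics/'+f+'.png',s['img'][:,:,::-1])
    if 'extrinsics' in s: T=np.linalg.inv(s['extrinsics'])
    else:
        W=np.eye(4); W[:3,:3]=R.from_quat(st['ee_rot']).as_matrix(); W[:3,3]=st['tcp_pos']; T=W@s['T_tool_cam']
    np.savez('pics/'+f,z=s['range_z'],K=s['K'],T=T,img=s['img'])
    return s
def pt(f,u,v,z=None):
    d=np.load('pics/'+f+'.npz'); 
    zz=d['z'][v-1:v+2,u-1:u+2]; zz=np.median(zz[zz>0]) if z is None else z
    p=np.linalg.inv(d['K'])@[u,v,1]*zz
    return (d['T']@np.r_[p,1])[:3]
def ray(f,u,v,h): # intersect pixel ray with world z=h
    a=pt(f,u,v,0.0); b=pt(f,u,v,1.0); return a+(b-a)*(h-a[2])/(b[2]-a[2])
E
python3 - <<'E'
from h import *
for n in('scene','side'): snap(n,n+'0')
st=state(); print(st, hold_point_z)
for n in('scene0','side0'): print(np.load('pics/'+n+'.npz')['T'].round(3))
print(R.from_quat(st['ee_rot']).as_matrix().round(3))
E
```

```text
{'time': 0.1, 'qpos': array([ 1.12522342,  0.62918294,  0.038459  ,  1.51822652, -0.02701803,
        0.99627332, -0.01999356]), 'joint_velocities': array([ 0.00065685, -0.00183196, -0.00177738, -0.00266631,  0.00062254,
       -0.00189079, -0.00064056]), 'joint_efforts': array([ 1.49774940e-03, -5.50791907e+01,  1.14654433e+00, -1.87117034e+01,
       -5.23461658e-02,  1.92030537e-02,  6.13416364e-05]), 'tcp_pos': array([ 0.24078034, -0.60315488,  0.20470539]), 'ee_rot': array([ 9.82026686e-01,  1.88740484e-01, -1.50270558e-04, -7.71543144e-04]), 'wrist_force': array([-0.21724001, -0.06634556, -0.47407902]), 'moment': array([ 0.01801259, -0.02817588,  0.03654632]), 'gripper_force': 0.0, 'gripper_width': 0.09405966562787633} 0.0188
[[-0.516  0.46  -0.723  1.113]
 [ 0.856  0.294 -0.424  0.293]
 [ 0.017 -0.838 -0.546  0.525]
 [ 0.     0.     0.     1.   ]]
[[ 0.964 -0.215  0.16   0.464]
 [-0.267 -0.745  0.611 -0.43 ]
 [-0.012 -0.631 -0.775  0.619]
 [ 0.     0.     0.     1.   ]]
[[ 0.929  0.371 -0.001]
 [ 0.371 -0.929  0.001]
 [-0.    -0.002 -1.   ]]
```

View pics/scene0.png

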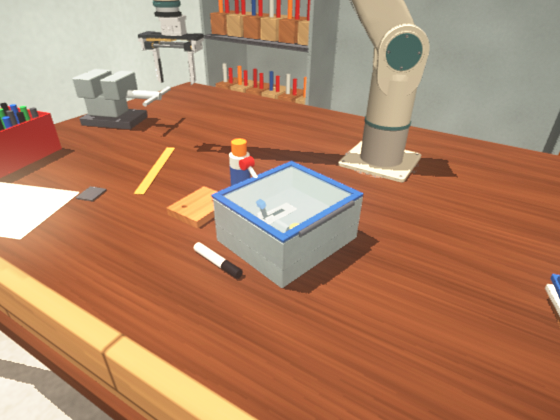

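View pics/side0.png

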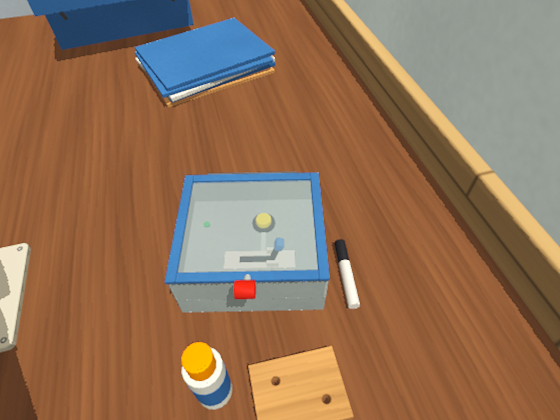

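Run:
```python
from h import *
f='side0'
d=np.load('pics/side0.npz'); img=d['img'].astype(int)
r=(img[...,0]>150)&(img[...,1]<60)&(img[...,2]<60); r[:200]=0
v,u=np.nonzero(r); print('red',u.min(),u.max(),v.min(),v.max(),len(u))
for n,(a,b) in dict(knob=(245,289),TL=(188,180),TR=(317,178),BL=(176,276),BR=(324,275),hingeM=(252,179),can=(199,357),btn=(264,220),tip=(279,243)).items(): print(n,pt(f,a,b).round(4))
c=[ray(f,*p,0.116) for p in((188,180),(317,178),(176,276),(324,275))]
print(np.round(c,4))
# outline via blue mask
b=(img[...,2]>120)&(img[...,0]<70)&(img[...,1]<120); b[:165]=0;b[300:]=0;b[:,:160]=0;b[:,340:]=0
z=d['z'];vv,uu=np.nonzero(b&(z>0)); P=np.c_[uu,vv,np.ones(len(uu))]@np.linalg.inv(d['K']).T*z[vv,uu][:,None]
P=P@d['T'][:3,:3].T+d['T'][:3,3]; k=(P[:,2]>.105)&(P[:,2]<.125); P=P[k]
print(len(P),np.median(P[:,2]),cv2.minAreaRect(P[:,:2].astype(np.float32)*1000))
```

```text
red 234 254 280 298 364
knob [ 0.4768 -0.1837  0.1508]
TL [0.4253 0.0693 0.1176]
TR [0.6457 0.0103 0.1178]
BL [ 0.3852 -0.1181  0.1175]
BR [ 0.593  -0.1757  0.1176]
hingeM [0.535  0.0416 0.1159]
can [ 0.4055 -0.255   0.1494]
btn [ 0.5338 -0.0515  0.1141]
tip [ 0.5456 -0.1011  0.1133]
[[ 0.4252  0.0709  0.116 ]
 [ 0.6464  0.0118  0.116 ]
 [ 0.385  -0.1172  0.116 ]
 [ 0.5934 -0.1749  0.116 ]]
405 0.1146962718441441 ((508.25634765625, -55.36994171142578), (201.79051208496094, 236.23268127441406), 75.33035278320312)
```

>>> arm_command --steps '[{"x": 0.045, "y": -0.036, "spin": -8}, {"x": 0.09, "y": -0.073, "spin": -16}, {"x": 0.135, "y": -0.11, "spin": -25}, {"x": 0.18, "y": -0.147, "spin": -34}, {"x": 0.225, "y": -0.184, "spin": -43}, {"x": 0.27, "y": -0.22, "spin": -53}, {"x": 0.315, "y": -0.257, "spin": -53}, {"x": 0.355, "y": -0.289, "spin": -53}, {"x": 0.377, "y": -0.307, "spin": -53}, {"x": 0.377, "y": -0.307, "spin": -53}]'

```text
$.steps[0]: bad value
```

Run:
```python
from h import *
s=snap('wrist','w1'); st=state(); print(st['time'],st['tcp_pos'],st['qpos'].round(2)); print(R.from_quat(st['ee_rot']).as_matrix().round(3)); print(s['T_tool_cam'].round(3))
```

```text
0.15 [ 0.24084486 -0.60321468  0.20478776] [ 1.13  0.63  0.04  1.52 -0.03  1.   -0.02]
[[ 0.929  0.371 -0.001]
 [ 0.371 -0.929  0.001]
 [-0.    -0.001 -1.   ]]
[[-0.    -0.958 -0.287  0.084]
 [ 1.    -0.    -0.001  0.   ]
 [ 0.001 -0.287  0.958 -0.179]
 [ 0.     0.     0.     1.   ]]
```

View pics/w1.png

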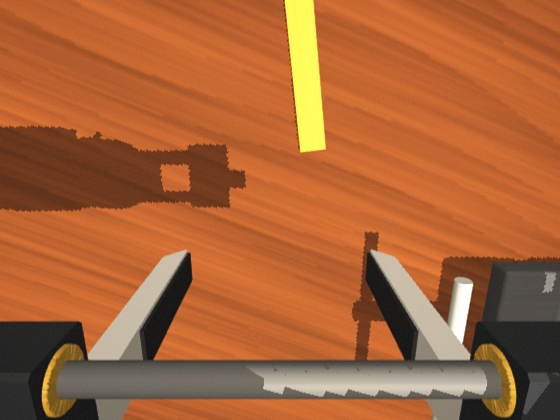

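>>> arm_command --steps '[{"x": 0.045, "y": -0.036, "z": 0, "spin": -8, "jaw": 0}, {"x": 0.09, "y": -0.073, "z": 0, "spin": -16, "jaw": 0}, {"x": 0.135, "y": -0.11, "z": 0, "spin": -25, "jaw": 0}, {"x": 0.18, "y": -0.147, "z": 0, "spin": -34, "jaw": 0}, {"x": 0.225, "y": -0.184, "z": 0, "spin": -43, "jaw": 0}, {"x": 0.27, "y": -0.22, "z": 0, "spin": -53, "jaw": 0}, {"x": 0.315, "y": -0.257, "z": 0, "spin": -53, "jaw": 0}, {"x": 0.355, "y": -0.289, "z": 0, "spin": -53, "jaw": 0}, {"x": 0.377, "y": -0.307, "z": 0, "spin": -53, "jaw": 0}, {"x": 0.377, "y": -0.307, "z": 0, "spin": -53, "jaw": 0}]'

```text
time: 1.4
tcp_pos: [0.4783, -0.1764, 0.2054]
ee_rot: [0.793, 0.609, 0.0, -0.0]
wrist_force: [-0.3, -0.3, -0.9]
gripper_width: 0.0942
gripper_force: 0.0
```

Run:
```python
from h import *
s=snap('wrist','w2'); st=state(); print(st['time'],st['tcp_pos'],st['qpos'].round(2)); print(R.from_quat(st['ee_rot']).as_matrix().round(3))
img=s['img'].astype(int); r=(img[...,0]>150)&(img[...,1]<60)&(img[...,2]<60)
v,u=np.nonzero(r); print('red',u.min(),u.max(),v.min(),v.max()); print(pt('w2',int(u.mean()),int(v.mean())))
```

```text
1.45 [ 0.47722662 -0.1784961   0.20529561] [ 0.48  0.44 -0.25  1.9   0.14  0.82 -0.11]
[[ 0.261  0.965 -0.001]
 [ 0.965 -0.261 -0.   ]
 [-0.    -0.001 -1.   ]]
red 187 294 210 330
[ 0.47534306 -0.17257318  0.1514096 ]
```

View pics/w2.png

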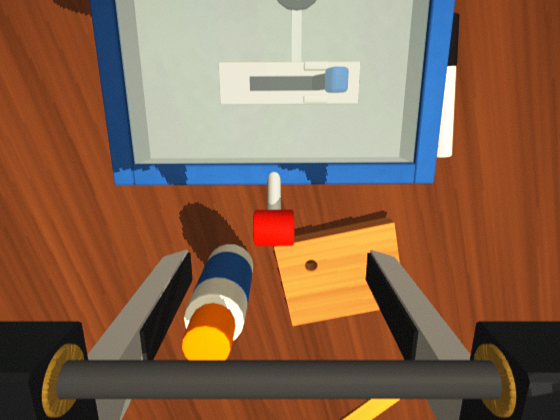

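Run:
```python
from h import *
p=pt('w2',274,227); st=state(); M=R.from_quat(st['ee_rot']).as_matrix(); print(p,M.T@(p-st['tcp_pos']),(M.T@(ray('w2',274,227,.14)-st['tcp_pos'])))
for q in((115,180),(435,180)): print(M.T@(ray('w2',*q,.118)-st['tcp_pos']))
```

```text
[ 0.47615948 -0.17213458  0.15117774] [ 0.00588056 -0.00266135  0.05411735] [ 0.00205348 -0.00279943  0.06529645]
[ 0.03109082 -0.12128759  0.08735129]
[0.03176707 0.11661676 0.08722132]
```

>>> arm_command --steps '[{"x": 0.004, "y": -0.0025, "z": 0.03, "spin": 0, "jaw": 0}, {"x": 0.004, "y": -0.0025, "z": 0.06, "spin": 0, "jaw": 0}, {"x": 0.004, "y": -0.0025, "z": 0.084, "spin": 0, "jaw": 0}, {"x": 0.004, "y": -0.0025, "z": 0.084, "spin": 0, "jaw": 0.4}, {"x": 0.004, "y": -0.0025, "z": 0.084, "spin": 0, "jaw": 1}, {"x": 0.004, "y": -0.0025, "z": 0.084, "spin": 0, "jaw": 1}, {"x": 0.004, "y": -0.0025, "z": 0.084, "spin": 0, "jaw": 1}, {"x": 0.004, "y": -0.0025, "z": 0.084, "spin": 0, "jaw": 1}]'

```text
time: 2.45
tcp_pos: [0.4762, -0.1744, 0.1219]
ee_rot: [0.795, 0.607, 0.0, 0.0]
wrist_force: [-0.5, -0.1, -0.2]
gripper_width: 0.0476
gripper_force: 0.0
```

>>> arm_command --steps '[{"x": 0, "y": 0, "z": 0, "spin": 0, "jaw": 1}, {"x": 0, "y": 0, "z": 0, "spin": 0, "jaw": 1}, {"x": 0, "y": 0, "z": 0, "spin": 0, "jaw": 1}, {"x": 0, "y": 0, "z": 0, "spin": 0, "jaw": 1}]'

```text
time: 2.95
tcp_pos: [0.4754, -0.1741, 0.1215]
ee_rot: [0.794, 0.607, -0.0, -0.0]
wrist_force: [-1.9, 0.7, 2.2]
gripper_width: 0.0274
gripper_force: 30.0
```

Run:
```python
import numpy as np
f=lambda t:np.array([241-243*np.cos(.1238+t),-(243*np.sin(.1238+t)-30)])
th=[0,.05]+list(np.arange(.12,1.87,.07))+[1.88,1.9]
for s in range(0,len(th)-1,10):
  print(th[s]); [print(round(float(t),2),(f(t)-f(th[s])).round(0)) for t in th[s+1:s+11]]
```

```text
0
0.05 [  2. -12.]
0.12 [  5. -29.]
0.19 [ 10. -45.]
0.26 [ 16. -61.]
0.33 [ 23. -77.]
0.4 [ 31. -92.]
0.47 [  40. -106.]
0.54 [  50. -120.]
0.61 [  61. -133.]
0.68 [  73. -145.]
0.68
0.75 [ 13. -11.]
0.82 [ 26. -22.]
0.89 [ 40. -31.]
0.96 [ 55. -40.]
1.03 [ 70. -47.]
1.1 [ 86. -54.]
1.17 [102. -59.]
1.24 [119. -63.]
1.31 [135. -66.]
1.38 [152. -67.]
1.3800000000000003
1.45 [17. -1.]
1.52 [34.  0.]
1.59 [51.  2.]
1.66 [68.  5.]
1.73 [84.  9.]
1.8 [100.  14.]
1.88 [118.  22.]
1.9 [123.  24.]
```

Gripped (27 mm, 30 N). Lifting along the arc.

>>> arm_command --steps '[{"x": 0.002, "y": 0, "z": -0.012, "spin": 0, "jaw": 1}, {"x": 0.005, "y": 0, "z": -0.029, "spin": 0, "jaw": 1}, {"x": 0.01, "y": 0, "z": -0.045, "spin": 0, "jaw": 1}, {"x": 0.016, "y": 0, "z": -0.061, "spin": 0, "jaw": 1}, {"x": 0.023, "y": 0, "z": -0.077, "spin": 0, "jaw": 1}, {"x": 0.031, "y": 0, "z": -0.092, "spin": 0, "jaw": 1}, {"x": 0.04, "y": 0, "z": -0.106, "spin": 0, "jaw": 1}, {"x": 0.05, "y": 0, "z": -0.12, "spin": 0, "jaw": 1}, {"x": 0.061, "y": 0, "z": -0.133, "spin": 0, "jaw": 1}, {"x": 0.073, "y": 0, "z": -0.145, "spin": 0, "jaw": 1}]'

```text
time: 4.2
tcp_pos: [0.494, -0.1028, 0.2668]
ee_rot: [0.795, 0.607, -0.001, -0.001]
wrist_force: [-3.4, 4.5, -6.8]
gripper_width: 0.0277
gripper_force: 30.0
```

>>> arm_command --steps '[{"x": 0.013, "y": 0, "z": -0.011, "spin": 0, "jaw": 1}, {"x": 0.026, "y": 0, "z": -0.022, "spin": 0, "jaw": 1}, {"x": 0.04, "y": 0, "z": -0.031, "spin": 0, "jaw": 1}, {"x": 0.055, "y": 0, "z": -0.04, "spin": 0, "jaw": 1}, {"x": 0.07, "y": 0, "z": -0.047, "spin": 0, "jaw": 1}, {"x": 0.086, "y": 0, "z": -0.054, "spin": 0, "jaw": 1}, {"x": 0.102, "y": 0, "z": -0.059, "spin": 0, "jaw": 1}, {"x": 0.119, "y": 0, "z": -0.063, "spin": 0, "jaw": 1}, {"x": 0.135, "y": 0, "z": -0.066, "spin": 0, "jaw": 1}, {"x": 0.152, "y": 0, "z": -0.067, "spin": 0, "jaw": 1}]'

```text
time: 5.45
tcp_pos: [0.5319, 0.0427, 0.3336]
ee_rot: [0.795, 0.607, -0.003, -0.001]
wrist_force: [-9.0, 0.6, -0.9]
gripper_width: 0.0277
gripper_force: 30.0
```

>>> arm_command --steps '[{"x": 0.017, "y": 0, "z": -0.001, "spin": 0, "jaw": 1}, {"x": 0.034, "y": 0, "z": 0, "spin": 0, "jaw": 1}, {"x": 0.051, "y": 0, "z": 0.002, "spin": 0, "jaw": 1}, {"x": 0.068, "y": 0, "z": 0.005, "spin": 0, "jaw": 1}, {"x": 0.084, "y": 0, "z": 0.009, "spin": 0, "jaw": 1}, {"x": 0.1, "y": 0, "z": 0.014, "spin": 0, "jaw": 1}, {"x": 0.11, "y": 0, "z": 0.018, "spin": 0, "jaw": 1}, {"x": 0.118, "y": 0, "z": 0.022, "spin": 0, "jaw": 1}, {"x": 0.121, "y": 0, "z": 0.023, "spin": 0, "jaw": 1}, {"x": 0.121, "y": 0, "z": 0.023, "spin": 0, "jaw": 1}]'

```text
time: 6.7
tcp_pos: [0.5631, 0.1619, 0.311]
ee_rot: [0.794, 0.608, -0.002, -0.003]
wrist_force: [-11.7, 4.2, 1.2]
gripper_width: 0.0274
gripper_force: 30.0
```

>>> arm_command --steps '[{"x": 0, "y": 0, "z": 0, "spin": 0, "jaw": 0.3}, {"x": 0, "y": 0, "z": 0, "spin": 0, "jaw": 0.3}, {"x": 0, "y": 0, "z": 0, "spin": 0, "jaw": 0.3}, {"x": 0, "y": 0, "z": 0, "spin": 0, "jaw": 0.3}, {"x": 0, "y": 0, "z": -0.03, "spin": 0, "jaw": 0.3}, {"x": 0, "y": 0, "z": -0.06, "spin": 0, "jaw": 0.5}, {"x": -0.05, "y": 0, "z": -0.08, "spin": 0, "jaw": 1}, {"x": -0.11, "y": 0, "z": -0.08, "spin": 0, "jaw": 1}, {"x": -0.17, "y": 0, "z": -0.08, "spin": 0, "jaw": 1}, {"x": -0.17, "y": 0, "z": -0.08, "spin": 0, "jaw": 1}]'

```text
time: 7.95
tcp_pos: [0.5216, -0.0106, 0.391]
ee_rot: [0.798, 0.603, -0.001, 0.002]
wrist_force: [-0.3, 0.0, 0.4]
gripper_width: 0.0191
gripper_force: 0.0
```

Run:
```python
from h import *
s=snap('wrist','w3'); st=state(); print(st['time'],st['tcp_pos'],st['qpos'].round(2),st['gripper_width'],st['wrist_force'])
snap('side','s3'); a=cv2.imread('pics/w3.png');b=cv2.imread('pics/s3.png')
cv2.imwrite('pics/c3.png',np.hstack([a,b])[:,:,:]) ; cv2.imwrite('pics/c3.png',cv2.resize(np.vstack([a,b]),(560,600)) if 0 else np.hstack([cv2.resize(a,(400,300)),cv2.resize(b,(400,300))]))
```

```text
8.0 [ 0.52223273 -0.00687114  0.39097241] [ 0.18  0.29 -0.31  1.57  0.09  1.3  -0.41] 0.015176930044705043 [ 0.67038824  0.30797319 -0.33473223]
```

View pics/c3.png

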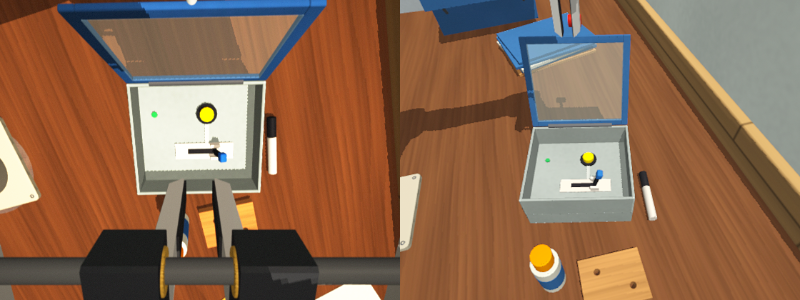

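The cover is open and resting. In the wrist picture the button is at about (290,161), and the lever tip at (311,220).

Run:
```python
from h import *
st=state(); M=R.from_quat(st['ee_rot']).as_matrix(); print(M.round(3))
img=np.load('pics/w3.npz')['img'].astype(int)
def c(m):
    n,l,s,ce=cv2.connectedComponentsWithStats(m.astype(np.uint8)); i=1+np.argmax(s[1:,4]); return ce[i].round().astype(int),s[i]
y=(img[...,0]>180)&(img[...,1]>160)&(img[...,2]<80)
b=(img[...,2]>120)&(img[...,0]<80); b[:195]=0;b[240:]=0;b[:,:290]=0;b[:,330:]=0
for m in(y,b):
    (u,v),s=c(m); p=pt('w3',u,v); print(u,v,s,p,M.T@(p-st['tcp_pos']))
o=np.array([.5122,-.0463]); ang=-np.deg2rad(15.0); Q=np.array([[np.cos(ang),-np.sin(ang)],[np.sin(ang),np.cos(ang)]])
print(o+Q@[.019,.042], o+Q@[.0468,-.035])
```

```text
[[ 0.264  0.964  0.001]
 [ 0.964 -0.264  0.001]
 [ 0.001  0.001 -1.   ]]
348 309 [335 298  25  23 344] [ 0.56679468 -0.28890194  0.01967972] [-0.262857    0.11750563  0.37109694]
312 220 [307 214  10  13 108] [ 0.5466449  -0.08733458  0.10533965] [-0.07370554  0.04488266  0.28553604]
[ 0.54142299 -0.01064868] [ 0.54834666 -0.09222014]
```

Run:
```python
from h import *
st=state(); M=R.from_quat(st['ee_rot']).as_matrix()
img=np.load('pics/w3.npz')['img'].astype(int)
y=(img[...,0]>180)&(img[...,1]>160)&(img[...,2]<80); y[:140]=0;y[185:]=0;y[:,:265]=0;y[:,315:]=0
v,u=np.nonzero(y); u,v=int(u.mean().round()),int(v.mean().round()); p=pt('w3',u,v); print(u,v,p,M.T@(p-st['tcp_pos']),st['tcp_pos'])
```

```text
289 160 [ 0.53778427 -0.00740222  0.06564569] [0.00100805 0.01517515 0.32526822] [ 0.52251081 -0.00456076  0.39089846]
```

>>> arm_command --steps '[{"x": 0.001, "y": 0.017, "z": 0.05, "spin": 0, "jaw": 1}, {"x": 0.001, "y": 0.017, "z": 0.105, "spin": 0, "jaw": 1}, {"x": 0.001, "y": 0.017, "z": 0.16, "spin": 0, "jaw": 1}, {"x": 0.001, "y": 0.017, "z": 0.215, "spin": 0, "jaw": 1}, {"x": 0.001, "y": 0.017, "z": 0.265, "spin": 0, "jaw": 1}, {"x": 0.001, "y": 0.017, "z": 0.3, "spin": 0, "jaw": 1}, {"x": 0.001, "y": 0.017, "z": 0.315, "spin": 0, "jaw": 1}, {"x": 0.001, "y": 0.017, "z": 0.32, "spin": 0, "jaw": 1}, {"x": 0.001, "y": 0.017, "z": 0.32, "spin": 0, "jaw": 1}]'

```text
time: 9.18
tcp_pos: [0.5398, -0.0074, 0.0713]
ee_rot: [0.794, 0.607, 0.001, 0.0]
wrist_force: [0.2, 0.2, 0.1]
gripper_width: 0.0
gripper_force: 0.0
```

>>> arm_command --steps '[{"x": 0, "y": 0, "z": 0.004, "spin": 0, "jaw": 1}, {"x": 0, "y": 0, "z": 0.007, "spin": 0, "jaw": 1}, {"x": 0, "y": 0, "z": 0.01, "spin": 0, "jaw": 1}, {"x": 0, "y": 0, "z": 0.0125, "spin": 0, "jaw": 1}, {"x": 0, "y": 0, "z": 0.0125, "spin": 0, "jaw": 1}]'

```text
time: 9.8
tcp_pos: [0.5399, -0.008, 0.06]
ee_rot: [0.795, 0.607, 0.001, 0.001]
wrist_force: [-2.9, -0.6, 18.9]
gripper_width: 0.0005
gripper_force: 9.6
```

>>> arm_command --steps '[{"x": 0, "y": 0, "z": -0.03, "spin": 0, "jaw": 1}, {"x": 0, "y": 0, "z": -0.08, "spin": 0, "jaw": 1}, {"x": -0.03, "y": -0.007, "z": -0.13, "spin": 10, "jaw": 0.6}, {"x": -0.06, "y": -0.015, "z": -0.14, "spin": 20, "jaw": 0.5}, {"x": -0.078, "y": -0.02, "z": -0.14, "spin": 30, "jaw": 0.5}, {"x": -0.078, "y": -0.02, "z": -0.14, "spin": 40, "jaw": 0.5}, {"x": -0.078, "y": -0.02, "z": -0.14, "spin": 50, "jaw": 0.5}, {"x": -0.078, "y": -0.02, "z": -0.14, "spin": 60, "jaw": 0.5}, {"x": -0.078, "y": -0.02, "z": -0.14, "spin": 70, "jaw": 0.5}, {"x": -0.078, "y": -0.02, "z": -0.14, "spin": 80, "jaw": 0.5}]'

```text
time: 11.05
tcp_pos: [0.4985, -0.078, 0.1976]
ee_rot: [0.999, -0.049, -0.001, -0.0]
wrist_force: [0.5, -0.0, -0.8]
gripper_width: 0.0468
gripper_force: 0.0
```

>>> arm_command --steps '[{"x": 0, "y": 0, "z": 0, "spin": 10, "jaw": 0.5}, {"x": 0, "y": 0, "z": 0, "spin": 10, "jaw": 0.5}, {"x": 0, "y": 0, "z": 0, "spin": 10, "jaw": 0.5}]'

```text
time: 11.42
tcp_pos: [0.4989, -0.0779, 0.1978]
ee_rot: [0.991, -0.131, -0.0, -0.0]
wrist_force: [-0.0, 0.5, -0.4]
gripper_width: 0.0465
gripper_force: 0.0
```

Run:
```python
from h import *
s=snap('wrist','w4'); st=state(); M=R.from_quat(st['ee_rot']).as_matrix(); print(st['time'],st['tcp_pos'],st['qpos'].round(2),st['gripper_width'],st['wrist_force']); print(M.round(3))
```

```text
11.475 [ 0.49892955 -0.07790692  0.19782525] [-0.    0.44  0.15  1.93 -0.09  0.78 -1.64] 0.04712154011608275 [-0.01792738  0.45105118  0.53566812]
[[ 0.965 -0.261 -0.   ]
 [-0.261 -0.965  0.   ]
 [-0.    -0.    -1.   ]]
```

View pics/w4.png

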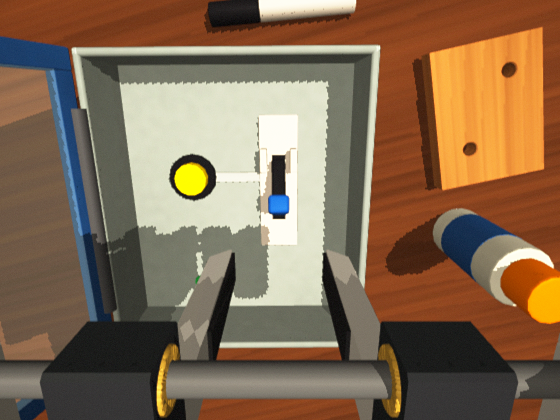

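The lever has dropped: its blue tip is at (278,204), and the cover is still open.

Run:
```python
from h import *
st=state(); M=R.from_quat(st['ee_rot']).as_matrix()
for q in((278,200),(278,210),(278,175),(191,179)):
  p=pt('w4',*q); print(q,p,M.T@(p-st['tcp_pos']))
print(M.T@(ray('w4',278,204,.077)-st['tcp_pos']))
```

```text
(278, 200) [ 0.504707   -0.07899783  0.08157646] [ 0.00591    -0.00044767  0.11624638]
(278, 210) [ 0.49730432 -0.07700638  0.08518931] [-0.00175735 -0.00044146  0.1126367 ]
(278, 175) [ 0.52288    -0.08388032  0.06915911] [ 0.02473257 -0.00046894  0.12865599]
(191, 179) [ 0.53850025 -0.00994241  0.06586797] [ 0.02054761 -0.07592264  0.13195184]
[ 0.00117199 -0.00045537  0.1208248 ]
```

>>> arm_command --steps '[{"x": 0.001, "y": -0.0005, "z": 0.04, "spin": 0, "jaw": 0.5}, {"x": 0.001, "y": -0.0005, "z": 0.08, "spin": 0, "jaw": 0.5}, {"x": 0.001, "y": -0.0005, "z": 0.115, "spin": 0, "jaw": 0.5}, {"x": 0.001, "y": -0.0005, "z": 0.138, "spin": 0, "jaw": 0.5}, {"x": 0.001, "y": -0.0005, "z": 0.138, "spin": 0, "jaw": 0.8}, {"x": 0.001, "y": -0.0005, "z": 0.138, "spin": 0, "jaw": 1}, {"x": 0.001, "y": -0.0005, "z": 0.138, "spin": 0, "jaw": 1}, {"x": 0.001, "y": -0.0005, "z": 0.138, "spin": 0, "jaw": 1}, {"x": 0.001, "y": -0.0005, "z": 0.138, "spin": 0, "jaw": 1}, {"x": 0.001, "y": -0.0005, "z": 0.138, "spin": 0, "jaw": 1}]'

```text
time: 12.72
tcp_pos: [0.5009, -0.0782, 0.061]
ee_rot: [0.991, -0.133, 0.001, 0.0]
wrist_force: [-1.2, -0.4, 7.5]
gripper_width: 0.0177
gripper_force: 30.0
```

Run:
```python
import numpy as np
for k in range(1,11):
  a=1.1-.142*k; print(round(40*(np.sin(1.1)-np.sin(a)),1), round(-40*(np.cos(a)-np.cos(1.1)),1))
```

```text
2.9 -4.9
6.5 -9.3
10.7 -13.1
15.4 -16.3
20.4 -18.9
25.8 -20.6
31.4 -21.6
37.1 -21.8
42.7 -21.2
48.2 -19.8
```

>>> arm_command --steps '[{"x": 0.003, "y": 0, "z": -0.005, "spin": 0, "jaw": 1}, {"x": 0.0065, "y": 0, "z": -0.0095, "spin": 0, "jaw": 1}, {"x": 0.0105, "y": 0, "z": -0.013, "spin": 0, "jaw": 1}, {"x": 0.0155, "y": 0, "z": -0.0165, "spin": 0, "jaw": 1}, {"x": 0.0205, "y": 0, "z": -0.019, "spin": 0, "jaw": 1}, {"x": 0.026, "y": 0, "z": -0.0205, "spin": 0, "jaw": 1}, {"x": 0.0315, "y": 0, "z": -0.0215, "spin": 0, "jaw": 1}, {"x": 0.037, "y": 0, "z": -0.022, "spin": 0, "jaw": 1}, {"x": 0.043, "y": 0, "z": -0.021, "spin": 0, "jaw": 1}, {"x": 0.048, "y": 0, "z": -0.02, "spin": 0, "jaw": 1}]'

```text
time: 13.98
tcp_pos: [0.547, -0.0903, 0.0816]
ee_rot: [0.991, -0.133, 0.0, -0.0]
wrist_force: [-4.7, 1.0, 6.0]
gripper_width: 0.0171
gripper_force: 30.0
```

>>> arm_command --steps '[{"x": 0.001, "y": 0, "z": 0, "spin": 0, "jaw": 1}, {"x": 0.002, "y": 0, "z": 0.001, "spin": 0, "jaw": 1}, {"x": 0.002, "y": 0, "z": 0.001, "spin": 0, "jaw": 1}]'

```text
time: 14.35
tcp_pos: [0.5504, -0.0912, 0.0807]
ee_rot: [0.991, -0.133, 0.002, -0.0]
wrist_force: [-2.9, 0.3, 8.3]
gripper_width: 0.0172
gripper_force: 30.0
```

Release, rise, and look.

>>> arm_command --steps '[{"x": 0, "y": 0, "z": 0, "spin": 0, "jaw": 0.5}, {"x": 0, "y": 0, "z": 0, "spin": 0, "jaw": 0.5}, {"x": 0, "y": 0, "z": 0, "spin": 0, "jaw": 0.5}, {"x": 0, "y": 0, "z": 0, "spin": 0, "jaw": 0.5}, {"x": 0, "y": 0, "z": -0.03, "spin": 0, "jaw": 0.5}, {"x": 0, "y": 0, "z": -0.08, "spin": 0, "jaw": 0.5}, {"x": 0, "y": 0, "z": -0.12, "spin": 0, "jaw": 0.5}, {"x": 0, "y": 0, "z": -0.12, "spin": 0, "jaw": 0.5}]'

```text
time: 15.35
tcp_pos: [0.5508, -0.0913, 0.2021]
ee_rot: [0.991, -0.133, 0.003, -0.0]
wrist_force: [0.1, 0.3, -0.4]
gripper_width: 0.0469
gripper_force: 0.0
```

Run:
```python
from h import *
s=snap('wrist','w5'); st=state(); M=R.from_quat(st['ee_rot']).as_matrix(); print(st['time'],st['tcp_pos'],st['gripper_width'],st['wrist_force'],M.round(3))
snap('side','s5'); a=cv2.imread('pics/w5.png');b=cv2.imread('pics/s5.png')
cv2.imwrite('pics/c5.png',np.hstack([cv2.resize(a,(400,300)),b[150:360,160:440][:300,:].copy() if 0 else cv2.resize(b[150:360,160:440],(400,300))]))
```

```text
15.4 [ 0.54929521 -0.09098279  0.20012759] 0.04686466887932847 [-0.22545187  0.30028186 -0.15335865] [[ 0.965 -0.263  0.003]
 [-0.263 -0.965 -0.   ]
 [ 0.003 -0.001 -1.   ]]
```

View pics/c5.png

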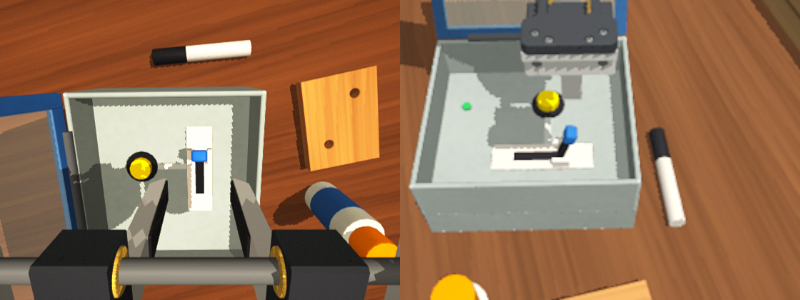

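>>> arm_command --steps '[{"x": 0, "y": 0, "z": -0.05, "spin": 0, "jaw": 0.5}, {"x": -0.01, "y": 0, "z": -0.1, "spin": -10, "jaw": 0.2}, {"x": -0.03, "y": -0.03, "z": -0.15, "spin": -20, "jaw": 0}, {"x": -0.05, "y": -0.06, "z": -0.19, "spin": -30, "jaw": 0}, {"x": -0.053, "y": -0.1, "z": -0.2, "spin": -40, "jaw": 0}, {"x": -0.053, "y": -0.148, "z": -0.2, "spin": -50, "jaw": 0}, {"x": -0.053, "y": -0.148, "z": -0.2, "spin": -60, "jaw": 0}, {"x": -0.053, "y": -0.148, "z": -0.2, "spin": -70, "jaw": 0}, {"x": -0.053, "y": -0.148, "z": -0.2, "spin": -80, "jaw": 0}, {"x": -0.053, "y": -0.148, "z": -0.2, "spin": -90, "jaw": 0}]'

```text
time: 16.7
tcp_pos: [0.5356, 0.0658, 0.3969]
ee_rot: [0.793, 0.609, -0.002, -0.001]
wrist_force: [0.3, -0.5, 0.4]
gripper_width: 0.0939
gripper_force: 0.0
```

>>> arm_command --steps '[{"x": 0, "y": 0, "z": 0, "spin": 0, "jaw": 0}, {"x": 0, "y": 0, "z": 0, "spin": 0, "jaw": 0}]'

```text
time: 16.95
tcp_pos: [0.536, 0.0657, 0.398]
ee_rot: [0.796, 0.606, -0.001, -0.0]
wrist_force: [-0.1, -0.3, 0.5]
gripper_width: 0.0941
gripper_force: 0.0
```

Run:
```python
from h import *
s=snap('wrist','w6'); st=state(); M=R.from_quat(st['ee_rot']).as_matrix(); print(st['time'],st['tcp_pos'],st['gripper_width'],M.round(3))
img=s['img'].astype(int); r=(img[...,0]>110)&(img[...,1]<60)&(img[...,2]<60)
n,l,S,C=cv2.connectedComponentsWithStats(r.astype(np.uint8)); 
for i in np.argsort(-S[1:,4])[:3]+1:
  u,v=C[i].round().astype(int); p=pt('w6',u,v); print(S[i],p,M.T@(p-st['tcp_pos']))
print('tip',pt('w5',280,218),pt('w5',280,214))
```

```text
17.0 [0.53606453 0.06574039 0.39828727] 0.09360538661782851 [[ 0.265  0.964 -0.001]
 [ 0.964 -0.265 -0.   ]
 [-0.    -0.001 -1.   ]]
[ 257   58   46   43 1893] [0.56267012 0.15985826 0.34057877] [0.09782882 0.00075664 0.05766499]
[46 36  5  2  5] [ 2.60449651e-01  3.25107621e-01 -2.07191695e-04] [ 0.17715224 -0.33407638  0.39880173]
[35 41  5  2  5] [2.41774477e-01 3.21945621e-01 2.69562144e-04] [ 0.16915014 -0.35124462  0.39834822]
tip [ 0.54753368 -0.09155324  0.10489942] [ 0.5503122  -0.09231145  0.10343095]
```

View pics/w6.png

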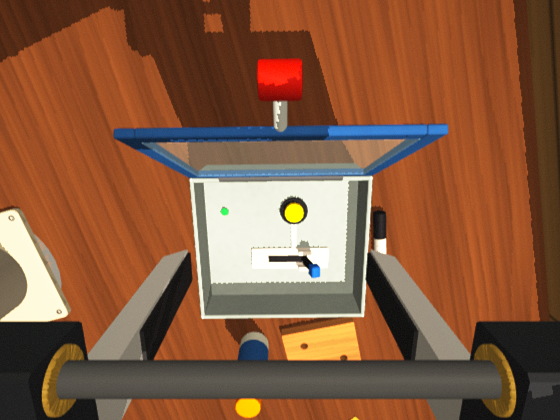

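>>> arm_command --steps '[{"x": 0.05, "y": 0.0005, "z": 0, "spin": 0, "jaw": 0}, {"x": 0.098, "y": 0.0005, "z": 0, "spin": 0, "jaw": 0}, {"x": 0.098, "y": 0.0005, "z": 0.02, "spin": 0, "jaw": 0}, {"x": 0.098, "y": 0.0005, "z": 0.055, "spin": 0, "jaw": 0.1}, {"x": 0.098, "y": 0.0005, "z": 0.089, "spin": 0, "jaw": 0.3}, {"x": 0.098, "y": 0.0005, "z": 0.089, "spin": 0, "jaw": 1}, {"x": 0.098, "y": 0.0005, "z": 0.089, "spin": 0, "jaw": 1}, {"x": 0.098, "y": 0.0005, "z": 0.089, "spin": 0, "jaw": 1}, {"x": 0.098, "y": 0.0005, "z": 0.089, "spin": 0, "jaw": 1}, {"x": 0.098, "y": 0.0005, "z": 0.089, "spin": 0, "jaw": 1}]'

```text
time: 18.25
tcp_pos: [0.5626, 0.1603, 0.3105]
ee_rot: [0.795, 0.607, 0.0, 0.0]
wrist_force: [-0.7, 0.4, 0.5]
gripper_width: 0.0283
gripper_force: 2.9
```

>>> arm_command --steps '[{"x": 0, "y": 0, "z": 0, "spin": 0, "jaw": 1}, {"x": 0, "y": 0, "z": 0, "spin": 0, "jaw": 1}, {"x": 0, "y": 0, "z": 0, "spin": 0, "jaw": 1}, {"x": 0, "y": 0, "z": 0, "spin": 0, "jaw": 1}]'

```text
time: 18.75
tcp_pos: [0.5626, 0.1604, 0.3105]
ee_rot: [0.795, 0.607, 0.0, 0.0]
wrist_force: [-0.4, -0.6, 5.5]
gripper_width: 0.028
gripper_force: 30.0
```

Run:
```python
import numpy as np
f=lambda t:np.array([241-243*np.cos(.1238+t),-(243*np.sin(.1238+t)-30)])
th=np.r_[np.arange(1.9,0.02,-.06),0.04,0.02,0,-.01]
for s in range(0,len(th)-1,10):
  print(th[s].round(2)); [print(round(float(t),2),(f(t)-f(th[s])).round(0)) for t in th[s+1:s+11]]
```

```text
1.9
1.84 [-13.  -6.]
1.78 [-27. -11.]
1.72 [-41. -16.]
1.66 [-55. -19.]
1.6 [-69. -22.]
1.54 [-84. -23.]
1.48 [-98. -24.]
1.42 [-113.  -24.]
1.36 [-127.  -24.]
1.3 [-142.  -22.]
1.3
1.24 [-14.   3.]
1.18 [-29.   6.]
1.12 [-42.  10.]
1.06 [-56.  15.]
1.0 [-69.  21.]
0.94 [-82.  28.]
0.88 [-95.  35.]
0.82 [-107.   44.]
0.76 [-119.   53.]
0.7 [-130.   62.]
0.7
0.64 [-10.  10.]
0.58 [-20.  21.]
0.52 [-29.  32.]
0.46 [-38.  44.]
0.4 [-45.  57.]
0.34 [-52.  70.]
0.28 [-58.  83.]
0.22 [-64.  96.]
0.16 [-68. 110.]
0.1 [-72. 124.]
0.1
0.04 [-3. 14.]
0.04 [-3. 14.]
0.02 [-4. 19.]
0.0 [-4. 24.]
-0.01 [-4. 26.]
```

>>> arm_command --steps '[{"x": -0.013, "y": 0, "z": -0.006, "spin": 0, "jaw": 1}, {"x": -0.027, "y": 0, "z": -0.011, "spin": 0, "jaw": 1}, {"x": -0.041, "y": 0, "z": -0.016, "spin": 0, "jaw": 1}, {"x": -0.055, "y": 0, "z": -0.019, "spin": 0, "jaw": 1}, {"x": -0.069, "y": 0, "z": -0.022, "spin": 0, "jaw": 1}, {"x": -0.084, "y": 0, "z": -0.023, "spin": 0, "jaw": 1}, {"x": -0.098, "y": 0, "z": -0.024, "spin": 0, "jaw": 1}, {"x": -0.113, "y": 0, "z": -0.024, "spin": 0, "jaw": 1}, {"x": -0.127, "y": 0, "z": -0.024, "spin": 0, "jaw": 1}, {"x": -0.142, "y": 0, "z": -0.022, "spin": 0, "jaw": 1}]'

```text
time: 20.0
tcp_pos: [0.5265, 0.0222, 0.3324]
ee_rot: [0.795, 0.607, 0.002, 0.001]
wrist_force: [6.6, -0.0, -3.0]
gripper_width: 0.0278
gripper_force: 30.0
```

>>> arm_command --steps '[{"x": -0.014, "y": 0, "z": 0.003, "spin": 0, "jaw": 1}, {"x": -0.029, "y": 0, "z": 0.006, "spin": 0, "jaw": 1}, {"x": -0.042, "y": 0, "z": 0.01, "spin": 0, "jaw": 1}, {"x": -0.056, "y": 0, "z": 0.015, "spin": 0, "jaw": 1}, {"x": -0.069, "y": 0, "z": 0.021, "spin": 0, "jaw": 1}, {"x": -0.082, "y": 0, "z": 0.028, "spin": 0, "jaw": 1}, {"x": -0.095, "y": 0, "z": 0.035, "spin": 0, "jaw": 1}, {"x": -0.107, "y": 0, "z": 0.044, "spin": 0, "jaw": 1}, {"x": -0.119, "y": 0, "z": 0.053, "spin": 0, "jaw": 1}, {"x": -0.13, "y": 0, "z": 0.062, "spin": 0, "jaw": 1}]'

```text
time: 21.25
tcp_pos: [0.4934, -0.1049, 0.2716]
ee_rot: [0.795, 0.606, 0.002, 0.003]
wrist_force: [6.8, -3.3, 3.7]
gripper_width: 0.0278
gripper_force: 30.0
```

>>> arm_command --steps '[{"x": -0.01, "y": 0, "z": 0.01, "spin": 0, "jaw": 1}, {"x": -0.02, "y": 0, "z": 0.021, "spin": 0, "jaw": 1}, {"x": -0.029, "y": 0, "z": 0.032, "spin": 0, "jaw": 1}, {"x": -0.037, "y": 0, "z": 0.044, "spin": 0, "jaw": 1}, {"x": -0.044, "y": 0, "z": 0.057, "spin": 0, "jaw": 1}, {"x": -0.051, "y": 0, "z": 0.07, "spin": 0, "jaw": 1}, {"x": -0.057, "y": 0, "z": 0.083, "spin": 0, "jaw": 1}, {"x": -0.062, "y": 0, "z": 0.096, "spin": 0, "jaw": 1}, {"x": -0.066, "y": 0, "z": 0.11, "spin": 0, "jaw": 1}, {"x": -0.07, "y": 0, "z": 0.124, "spin": 0, "jaw": 1}]'

```text
time: 22.5
tcp_pos: [0.4753, -0.175, 0.1475]
ee_rot: [0.796, 0.606, 0.001, 0.005]
wrist_force: [6.0, -9.5, 2.9]
gripper_width: 0.0278
gripper_force: 30.0
```

>>> arm_command --steps '[{"x": -0.001, "y": 0, "z": 0.007, "spin": 0, "jaw": 1}, {"x": -0.002, "y": 0, "z": 0.013, "spin": 0, "jaw": 1}, {"x": -0.003, "y": 0, "z": 0.018, "spin": 0, "jaw": 1}, {"x": -0.003, "y": 0, "z": 0.022, "spin": 0, "jaw": 1}, {"x": -0.003, "y": 0, "z": 0.025, "spin": 0, "jaw": 1}, {"x": -0.003, "y": 0, "z": 0.025, "spin": 0, "jaw": 1}]'

```text
time: 23.25
tcp_pos: [0.4742, -0.1789, 0.1226]
ee_rot: [0.796, 0.606, 0.0, 0.005]
wrist_force: [6.1, -12.5, 1.7]
gripper_width: 0.028
gripper_force: 30.0
```

>>> arm_command --steps '[{"x": 0.002, "y": 0, "z": 0.001, "spin": 0, "jaw": 1}, {"x": 0.003, "y": 0, "z": 0.002, "spin": 0, "jaw": 1}, {"x": 0.003, "y": 0, "z": 0.003, "spin": 0, "jaw": 1}, {"x": 0.003, "y": 0, "z": 0.003, "spin": 0, "jaw": 1}]'

```text
time: 23.75
tcp_pos: [0.4742, -0.1788, 0.1199]
ee_rot: [0.796, 0.605, -0.001, 0.006]
wrist_force: [4.0, -17.7, 1.9]
gripper_width: 0.0276
gripper_force: 30.0
```

Run:
```python
from h import *
snap('side','s7'); d=np.load('pics/s7.npz'); d0=np.load('pics/side0.npz'); st=state(); print(st['tcp_pos'],st['wrist_force'],st['moment'])
for q in((188,180),(317,178),(176,276),(324,275),(210,276),(300,276)): print(pt('s7',*q).round(4),pt('side0',*q).round(4))
a=cv2.imread('pics/s7.png')[160:340,140:380]; b=cv2.imread('pics/side0.png')[160:340,140:380]
cv2.imwrite('pics/c7.png',cv2.resize(np.hstack([b,a]),(800,300)))
```

```text
[ 0.47427242 -0.17877439  0.11990692] [  4.11963463 -18.06759247   2.45834049] [-3.66453835 -0.67653406  0.16018337]
[ 0.4461 -0.1991  0.3869] [0.4253 0.0693 0.1176]
[0.6461 0.0111 0.1169] [0.6457 0.0103 0.1178]
[ 0.4027 -0.1873  0.2286] [ 0.3852 -0.1181  0.1175]
[ 0.5917 -0.1784  0.1229] [ 0.593  -0.1757  0.1176]
[ 0.4405 -0.2036  0.2381] [ 0.433  -0.132   0.1179]
[ 0.5379 -0.226   0.229 ] [ 0.559  -0.1678  0.1179]
```

View pics/c7.png

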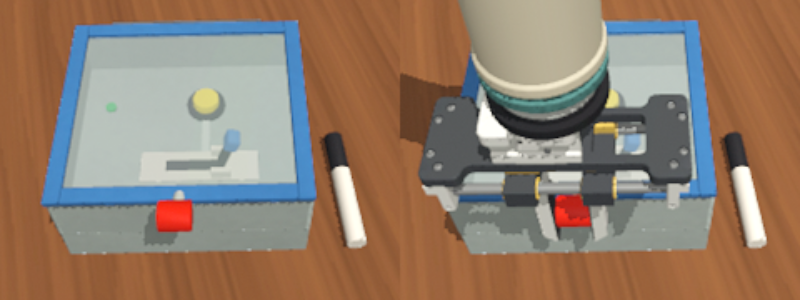

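>>> arm_command --steps '[{"x": 0, "y": 0, "z": 0.001, "spin": 0, "jaw": 1}, {"x": 0, "y": 0, "z": 0.002, "spin": 0, "jaw": 1}, {"x": 0, "y": 0, "z": 0.003, "spin": 0, "jaw": 1}, {"x": 0, "y": 0, "z": 0.004, "spin": 0, "jaw": 1}, {"x": 0, "y": 0, "z": 0.004, "spin": 0, "jaw": 1}]'

```text
time: 24.42
tcp_pos: [0.4743, -0.1788, 0.1158]
ee_rot: [0.796, 0.605, -0.001, 0.006]
wrist_force: [4.1, -18.1, 1.6]
gripper_width: 0.028
gripper_force: 30.0
```

Run:
```python
from h import *
snap('side','s8')
for n in('side0','s7','s8'):
  d=np.load('pics/'+n+'.npz'); 
  print(n,[pt(n,u,v)[2].round(4) for u,v in((321,230),(322,245),(323,255),(324,265),(325,270),(324,275),(320,276),(326,277))])
i=[cv2.imread('pics/%s.png'%n)[250:300,270:340] for n in('side0','s7','s8')]
cv2.imwrite('pics/c8.png',cv2.resize(np.hstack(i),(798,190),interpolation=cv2.INTER_NEAREST))
st=state();print(st['wrist_force'],st['moment'],st['joint_efforts'].round(1))
```

```text
side0 [np.float64(0.1178), np.float64(0.1174), np.float64(0.1182), np.float64(0.1175), np.float64(0.1167), np.float64(0.1176), np.float64(0.1177), np.float64(0.1174)]
s7 [np.float64(0.1217), np.float64(0.1221), np.float64(0.1228), np.float64(0.1241), np.float64(0.1236), np.float64(0.1229), np.float64(0.1222), np.float64(0.1195)]
s8 [np.float64(0.1196), np.float64(0.1196), np.float64(0.1194), np.float64(0.1199), np.float64(0.1203), np.float64(0.121), np.float64(0.1206), np.float64(0.1185)]
[  3.52214561 -17.18023166   2.40001071] [-3.67212912 -0.67530348  0.16716315] [ -7.8 -42.   -8.7  -6.1  -3.3   2.1  -0.2]
```

View pics/c8.png

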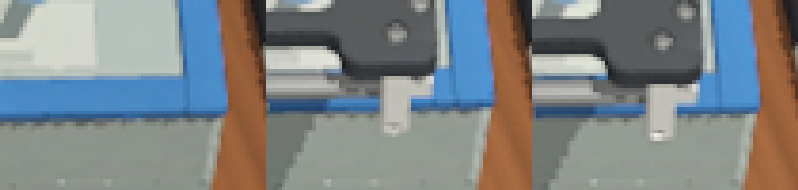

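The cover was still about 2–3 mm above the rim (frame edge 0.120 against 0.1175), so I keep lowering.

>>> arm_command --steps '[{"x": 0, "y": 0, "z": 0.001, "spin": 0, "jaw": 1}, {"x": 0, "y": 0, "z": 0.002, "spin": 0, "jaw": 1}, {"x": 0, "y": 0, "z": 0.003, "spin": 0, "jaw": 1}, {"x": 0, "y": 0, "z": 0.004, "spin": 0, "jaw": 1}, {"x": 0, "y": 0, "z": 0.004, "spin": 0, "jaw": 1}]'

```text
time: 25.1
tcp_pos: [0.4743, -0.1788, 0.1126]
ee_rot: [0.796, 0.605, -0.001, 0.006]
wrist_force: [1.7, -18.6, 9.3]
gripper_width: 0.0275
gripper_force: 30.0
```

>>> arm_command --steps '[{"x": -0.001, "y": 0, "z": 0.001, "spin": 0, "jaw": 1}, {"x": -0.003, "y": 0, "z": 0.001, "spin": 0, "jaw": 1}, {"x": -0.003, "y": 0, "z": 0.001, "spin": 0, "jaw": 1}]'

```text
time: 25.48
tcp_pos: [0.4743, -0.1788, 0.1125]
ee_rot: [0.796, 0.606, 0.001, 0.005]
wrist_force: [1.4, -10.8, 18.3]
gripper_width: 0.0276
gripper_force: 30.0
```

Run:
```python
from h import *
snap('side','s9')
print([pt('s9',u,v)[2].round(4) for u,v in((321,230),(322,245),(323,255),(324,265),(325,270),(324,275),(320,276),(326,277))],state()['wrist_force'])
```

```text
[np.float64(0.117), np.float64(0.1184), np.float64(0.1177), np.float64(0.1174), np.float64(0.1174), np.float64(0.1177), np.float64(0.1168), np.float64(0.1176)] [  0.95593954 -11.86156248  17.84967439]
```

Seated (0.1175). Release and rise.

>>> arm_command --steps '[{"x": -0.003, "y": 0, "z": 0, "spin": 0, "jaw": 0.2}, {"x": -0.003, "y": 0, "z": 0, "spin": 0, "jaw": 0.2}, {"x": -0.003, "y": 0, "z": 0, "spin": 0, "jaw": 0.2}, {"x": -0.003, "y": 0, "z": 0, "spin": 0, "jaw": 0.2}, {"x": -0.003, "y": 0, "z": 0, "spin": 0, "jaw": 0.2}, {"x": -0.003, "y": 0, "z": -0.03, "spin": 0, "jaw": 0.2}, {"x": -0.003, "y": 0, "z": -0.08, "spin": 0, "jaw": 0.2}, {"x": -0.003, "y": 0, "z": -0.13, "spin": 0, "jaw": 0.2}, {"x": -0.003, "y": 0, "z": -0.16, "spin": 0, "jaw": 0.2}, {"x": -0.003, "y": 0, "z": -0.16, "spin": 0, "jaw": 0.2}]'

```text
time: 26.78
tcp_pos: [0.4723, -0.1758, 0.271]
ee_rot: [0.795, 0.607, 0.001, 0.002]
wrist_force: [-0.0, 0.1, -0.8]
gripper_width: 0.0751
gripper_force: 0.0
```

Run:
```python
from h import *
snap('wrist','w9'); snap('side','s10'); print(state()['wrist_force'],state()['time'])
print([pt('s10',u,v)[2].round(4) for u,v in((321,230),(322,245),(323,255),(324,265),(325,270),(324,275),(320,276),(326,277))])
cv2.imwrite('pics/c9.png',np.hstack([cv2.resize(cv2.imread('pics/%s.png'%n),(400,300)) for n in('w9','s10')]))
```

```text
[ 0.12223795  0.50034442 -0.26864169] 26.875
[np.float64(0.1178), np.float64(0.118), np.float64(0.1174), np.float64(0.1178), np.float64(0.1174), np.float64(0.1172), np.float64(0.1173), np.float64(0.1173)]
```

View pics/c9.png

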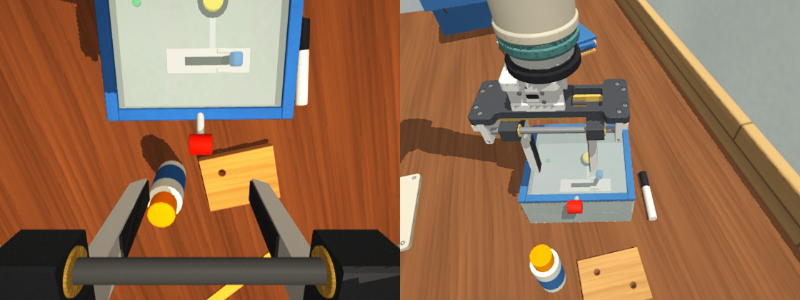

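The cover is shut, the lever is up, the other things are where they were, and the gripper is clear.

```bash
python3 -c "from bench import sign_off; print(sign_off())"
```

```text
the job is handed in; nothing more can be done
None
```

The trip test is done and handed in: I opened the cover onto its stop, pressed the button, the lever dropped and was lifted back up, and the cover was lowered fully shut with the marker, plate and can left where they were; sign-off gave no verdict.

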